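# Clear the photometer bay and load the new tube carrier

### The job

An old orange vial holder was left somewhere under the cover of the photometer's loading bay. Take the red-handled pick from its stand, feel inside the bay with it, drag the old holder out of the bay (its open well gives the tip a hold), and put the pick back in its stand. Then slide the new white tube carrier into the bay, green nose first, until it is fully home; leave the rack, mortar, beaker and jar alone.

Things in the scene. Friction and masses are not known exactly. Their poses are not given: they have to be found in the camera images.
- bay: White photometer, fixed, with a roofed loading bay in front. Origin: centre of the bay's mouth at table level; x points level into the bay, z up. The bay is a straight tunnel, its floor the table: 43 mm wide, 28 mm high inside, 96 mm deep to a solid end wall; side walls 8 mm. Green cheeks, 28 mm high, flare 15 mm forward from the mouth. The housing (190 mm wide, 85 high) starts 108 mm in.
- bay_slit (a point): Middle of the slit in the bay's roof, at the roof's top, 36 mm above the table and 48 mm in from the mouth; axes as the bay's. The roof is 8 mm thick; the slit is 16 mm wide, on the bay's centre line, over its whole depth and open at the mouth, so that the pick's rod can travel along it inside the bay.
- bay_end (a point): Centre of the end wall's foot inside the bay; axes as the bay's. The old holder (pose not told) is a loose orange block of 60 g, 40 mm square, 22 high, square to the bay, with a 20 mm square well through its middle, open to the table. Its front starts 6 to 54 mm in from the mouth. It slides easily (under 1 N): pushed from the mouth it stops at this wall, its well 20 mm before it.
- pick: Loose pick of about 120 g, at the start upright in its stand. Origin: the lower tip of the pick on its axis; z points up the pick. A steel rod 8 mm in diameter runs from 0 to 75 mm, a round flange 32 mm in diameter from 75 to 81 mm, and a red square handle, 18 x 18 mm with sides along the pick's x and y axes, from 81 to 141 mm. In the stand the origin is 5 mm above the table.
- stand: Grey block stand, fixed, 60 mm square and 80 mm high, with an upright square through hole, 18 mm wide; the pick's flange rests on its top. Origin: centre of its underside on the table.
- carrier: Loose new tube carrier, a white plastic block 110 mm long, 40 mm wide and 24 mm high (about 120 g), holding a capped tube sunk in its top; green nose at one end, blue cap towards the other. Origin: centre of its underside; its x axis points lengthwise to the nose, z up. When fully home in the bay its tail sticks out 14 mm from the mouth.
- carrier_nose (a point): Centre of the lower edge of the carrier's green nose face, 55 mm ahead of the carrier's origin; axes as the carrier's.
- rack: Yellow test-tube rack with tubes, loose, 90 x 260 mm, 114 mm high, at the back. Bystander. Origin: centre of its underside.
- mortar: White mortar bowl, 110 mm across, 60 mm high, loose. Bystander. Origin: centre of its underside.
- beaker: Clear beaker, 70 mm across, 90 mm high, loose. Bystander. Origin: centre of its underside.
- jar: Amber jar with blue lid, 64 mm across, 100 mm high, loose. Bystander. Origin: centre of its underside.
Not all that is in view belongs to the job. Of the things that look like the pick, the middle-sized one is meant.

How it is judged:
On the way, in this order (a step that is already met when the one before it is completed fails the run):
1. the pick's tip feels inside the bay, under its roof (x of pick in the frame of bay between 0.01 and 0.096 m and y of pick in the frame of bay between -0.015 and 0.015 m and z of pick in the frame of bay below 0.027 m), for 0.1 s.
2. the pick is back upright in its stand (horizontal distance between pick and stand below 0.01 m and height (world z) of pick below 0.015 m and angle between pick's own z axis and vertical below 0.12 rad), for 0.2 s.
3. the carrier is fully home in the bay, nose first (x of carrier_nose in the frame of bay above 0.092 m and y of carrier_nose in the frame of bay between -0.006 and 0.006 m and z of carrier_nose in the frame of bay below 0.006 m and angle between the x axis of carrier and the x axis of bay, either way round below 0.08 rad and x of carrier in the frame of bay below 0.06 m), for 0.2 s.
At the end, for the whole second after the job is handed in: The carrier lies flat and still in the bay, nose first, its nose within 4 mm of the end wall (so the old holder is out); the pick stands upright in its stand, within 10 mm of its centre and flange down to within 10 mm (all of step 2 and all of step 3 and linear speed of carrier below 0.01 m/s and linear speed of pick below 0.02 m/s); the robot touches nothing.
It fails at once if the rack is disturbed (distance of rack from where it was at the start of the episode above 0.03 m).
It fails at once if the mortar is disturbed (distance of mortar from where it was at the start of the episode above 0.03 m).
It fails at once if the beaker is disturbed (distance of beaker from where it was at the start of the episode above 0.03 m).
It fails at once if the jar is disturbed (distance of jar from where it was at the start of the episode above 0.03 m).
It also fails if it takes over 72 s, if anything falls off the work surface, if the arm or the gripper's body presses on something with over 40 N, if the wrist force passes 120 N, or if a joint passes its speed limit or range.

### The arm

A 6-joint arm with a two-finger parallel gripper is mounted at the origin on the work surface. World frame = base frame: x ahead of the robot, y to its left, z up, the work surface at z = 0. Lengths are in m, angles in rad, forces in N, time in s.
With the tool pointing down it reaches from about 0.35 to 0.975 m from the base axis. Payload 4.9 kg.
Tool frame: the origin (TCP) lies on the mounting face of the last link; the fingertips stand 173 mm ahead of it and the grasp point (between the pads) lies 155 mm ahead of it (tcp_to_grasp is the distance from the TCP to the grasp point, in m); z points along the fingers, y is the line along which they close (so a half turn about z gives the same grasp; the last joint's range is limited). The gripper opens to 85 mm and grips with 20 to 120 N. Pads are 22 mm wide; open, the fingers measure 114 mm over their backs; the gripper's body (76 mm by 85 mm) begins 54 mm behind the grasp point. The pads swing forward as they close: fully open they stand 13 mm farther back than shut.
Start: joints at [-1.434, 0.053, 1.613, -0, 1.476, -0.119], TCP at [0.158, -0.605, 0.405] pointing down, gripper open.
Joint ranges: [-3.01, 3.01], [-1.01, 2.22], [0.06, 2.58], [-1.02, 4.17], [0.09, 2.62], [-3.14, 3.14]. Speed limits (rad/s): [2.57, 2.57, 3.14, 3.14, 3.14, 3.14].

### API

Orientations are given as a rotation vector (axis times angle).
In Python, from station import get_obs, get_image, calibration, finish_job, tcp_to_grasp gives the robot as it stands. The module is installed in compiled form; this text tells all that it offers.
- The arm moves only by the tool arm_command, never from a script. Its argument "plan" is a list that holds one entry, the list of rows, each a list of 6 numbers: the shift along the tool's x, y, z in cm, then the turn, a rotation vector about the tool's x, y, z in rad. A call has 1 to 12 rows; each row is the pose to reach, as a shift and turn from the pose commanded when the call began, along the tool's axes at that moment; what a row does not reach only later rows make up. A row lasts 1/12 s, in which the tool goes at most 41.7 mm and 7.16 degrees, less where a joint would pass 70% of its speed; a pose out of reach is approached as far as the arm can. A call with a gripper value outside its range is refused whole. "gripper" is the closure, from -1 (fully open) to 1 (shut), set as the call begins (left out, the last holds). The fingers move at their own pace and stop on an object; "force" is the grip in N (left out, the last holds). Time passes only in rows, so rows that repeat a pose let the fingers close. It gives the time, the measured TCP pose, the force, the opening and the grip force at its end, in the units of the state.
- get_obs(): the state, without advancing time (a new reading comes with each control period).
- get_image(name): name is "scene" or "top"; returns (picture, depth): 420x560x3 uint8, blue, green, red; 420x560 float32, m along the optical axis (not along the pixel's ray), 0 where there is no reading.
- calibration(name): a dict with "fx", "fy", "cx", "cy" (pixels), "dist" ([k1, k2, p1, p2, k3] as OpenCV has them; the pictures are not rectified), "pose" (4x4, takes a point from camera to world coordinates). Camera axes: x right, y up, looking along -z (the intrinsics and any distortion apply to the point x, -y, -z); pixel columns grow to the right and rows downward; lengths in m; the calibration is good to about 2 mm. A picture is of the moment at which its call begins. calibration takes no time and is no camera call.
- finish_job(): hands the job in; it is judged then, once.
The state is a dict: "t": time; "q": joint angles; "dq": joint speeds; "effort": joint torques, N m; "tool_pos": TCP position; "tool_rot": TCP orientation; "contact_force": force on the tool from outside, world axes, zero at the start; "wrist_torque": the same for the moment, N m; "opening": finger opening in m; "grip_force": force on a finger pad.
Only numpy, scipy, OpenCV 4.12 (cv2) and the standard library are available. Lean on these libraries where they do the work, as an engineer would, in place of code of your own. Each camera call takes 0.05 s, during which the arm holds its last target. There are 200 camera calls.

## Working session

There is one attempt and no reset: what is moved stays moved. The work goes in short steps, Python scripts to look and compute and a tool call to move; the robot and the scene stay as the last step left them, time stands still between calls to the robot, and variables do not carry over. Pictures are saved under pics/ and viewed, at most 10 in all, crops included, and the job is handed in when it is done.

Besides the shell and the picture viewer there is one more tool, called after ">>>" as name(argument=value, ...) on one line, values as JSON. arm_command: Moves the arm, as the interface text tells. Its arguments: {"type":"object","properties":{"plan":{"type":"array"},"gripper":{"type":"number"},"force":{"type":"number"}},"required":["plan"]}

```bash
mkdir -p pics; cat > h.py <<'E'
import numpy as np, cv2
from station import *
from scipy.spatial.transform import Rotation as R
def cloud(name,d):
    c=calibration(name);h,w=d.shape
    K=np.array([[c['fx'],0,c['cx']],[0,c['fy'],c['cy']],[0,0,1]])
    u,v=np.meshgrid(np.arange(w),np.arange(h))
    p=cv2.undistortPoints(np.stack([u,v],-1).reshape(-1,1,2).astype(np.float64),K,np.array(c['dist'])).reshape(h,w,2)
    P=np.stack([p[...,0]*d,-p[...,1]*d,-d],-1)
    T=np.array(c['pose']);return P@T[:3,:3].T+T[:3,3]
E
python3 - <<'E'
from h import *
for n in ['top','scene']:
    im,d=get_image(n);cv2.imwrite(f'pics/{n}0.png',im);np.savez(f'{n}0.npz',im=im,W=cloud(n,d),d=d)
    print(n,np.array(calibration(n)['pose']).round(3).tolist(), calibration(n)['fx'])
o=get_obs();print(o);print(R.from_rotvec(o['tool_rot']).as_matrix().round(3),tcp_to_grasp)
E
```

```text
top [[0.022, 0.999, -0.036, 0.522], [-1.0, 0.022, 0.003, -0.011], [0.004, 0.035, 0.999, 1.152], [0.0, 0.0, 0.0, 1.0]] 392.1381205309975
scene [[-0.768, -0.509, 0.388, 0.938], [0.64, -0.61, 0.467, 0.433], [-0.001, 0.607, 0.794, 0.805], [0.0, 0.0, 0.0, 1.0]] 395.89296847458087
{'t': 0.1, 'q': array([-1.43403716e+00,  5.33228820e-02,  1.61419737e+00,  2.61963463e-05,
        1.47597609e+00, -1.18976596e-01]), 'dq': array([ 0.00056814, -0.00084083, -0.0040727 , -0.00044513,  0.00074648,
        0.00190842]), 'effort': array([-1.35657894e-03, -3.94906640e+01, -3.71364570e+01, -1.79342046e-04,
        3.90363566e-03,  2.25056795e-05]), 'tool_pos': array([ 0.15808173, -0.60442301,  0.40354147]), 'tool_rot': array([-3.11405700e+00, -4.00368349e-01, -1.43629222e-05]), 'contact_force': array([ 0.26952965, -0.90089983, -0.60667706]), 'wrist_torque': array([ 0.01964354,  0.03396973, -0.00016403]), 'grip_force': 0.0, 'opening': 0.08528150658351405}
[[ 0.967  0.253 -0.   ]
 [ 0.253 -0.967  0.002]
 [ 0.    -0.002 -1.   ]] 0.1547
```

View pics/top0.png

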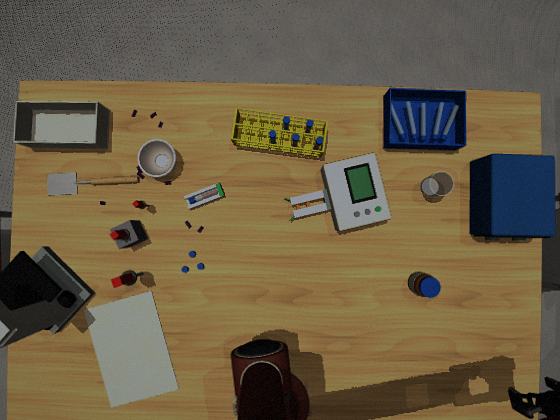

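View pics/scene0.png

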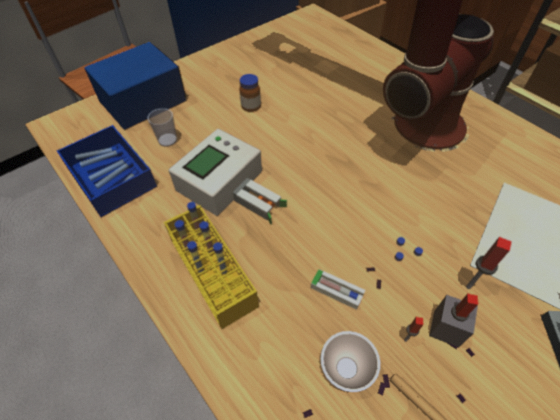

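The top view shows the bay's mouth at about (290,208), opening to image left, the carrier at (205,195) with its nose to the right, and the stand with pick at (125,235). The scene view shows the same from the side, with the bay slit near (258,198). Next I'll enlarge and measure.

```bash
python3 - <<'E'
from h import *
z=np.load('top0.npz');im,W=z['im'],z['W']
s=np.load('scene0.npz')
a=cv2.resize(im[160:250,270:400],None,fx=3,fy=3,interpolation=cv2.INTER_CUBIC)
b=cv2.resize(im[170:300,100:230],None,fx=3,fy=3,interpolation=cv2.INTER_CUBIC)
c=cv2.resize(s['im'][170:230,220:300],(400,300),interpolation=cv2.INTER_CUBIC)
o=np.zeros((600,800,3),np.uint8);o[:270,:390]=a;o[:390,400:790]=b;o[280:580,:390]=c[:,:390]
cv2.imwrite('pics/crop1.png',o)
def rect(m,lab,name='top'):
    pts=m.astype(np.float32)
    r=cv2.minAreaRect(pts*1000);print(lab,len(pts),np.round(r[0],1),np.round(r[1],1),round(r[2],2))
def sel(W,x0,x1,y0,y1,z0,z1): 
    return (W[...,0]>x0)&(W[...,0]<x1)&(W[...,1]>y0)&(W[...,1]<y1)&(W[...,2]>z0)&(W[...,2]<z1)
for n,Z in (('top',z),('scene',s)):
    W=Z['W'];im=Z['im'].astype(int)
    print(n,'table z',np.median(W[...,2][sel(W,.4,.6,.1,.2,-.02,.02)]))
    # pixel->world at key
    c0={'top':(205,195),'scene':(340,289)}[n];p=W[c0[1],c0[0]];print('carrier approx',p)
    c1={'top':(135,234),'scene':(455,315)}[n];p1=W[c1[1],c1[0]];print('stand approx',p1)
    c2={'top':(355,195),'scene':(215,170)}[n];p2=W[c2[1],c2[0]];print('house',p2)
    m=sel(W,p[0]-.09,p[0]+.09,p[1]-.09,p[1]+.09,.015,.035);rect(W[m][:,:2],'carrier')
    m=sel(W,p1[0]-.06,p1[0]+.06,p1[1]-.06,p1[1]+.06,.073,.0825);rect(W[m][:,:2],'stand')
    m=sel(W,p1[0]-.06,p1[0]+.06,p1[1]-.06,p1[1]+.06,.13,.16);rect(W[m][:,:2],'handle');print(W[m].mean(0))
    m=sel(W,p2[0]-.15,p2[0]+.15,p2[1]-.15,p2[1]+.15,.078,.095);rect(W[m][:,:2],'house')
    m=sel(W,p2[0]-.15,p2[0]+.15,p2[1]+.05,p2[1]+.22,.031,.042);rect(W[m][:,:2],'roof')
E
```

```text
top table z -0.000493698495209971
carrier approx [0.60525027 0.20728419 0.02145389]
stand approx [0.4895292  0.38649336 0.07848822]
house [ 0.60990734 -0.21482342  0.0843189 ]
carrier 448 [604.1 211.5] [ 40.6 110.4] 22.14
stand 313 [488.3 418. ] [61.4 63.6] 26.81
handle 63 [488.7 417.7] [18.4 16.5] 38.05
[0.48828002 0.41577945 0.14312952]
house 3742 [ 650.9 -194.6] [262.2 184.8] 15.03
roof 688 [648.4 -78.5] [243.5 127.4] 10.99
scene table z -0.0008940724428179725
carrier approx [0.6048136  0.22123238 0.02310696]
stand approx [0.50150527 0.41632199 0.08502274]
house [ 0.64234081 -0.18768128  0.08390782]
carrier 894 [650.3 234.8] [145.4 111.2] 26.1
stand 677 [488.6 418.8] [62.3 61.4] 26.08
handle 173 [488.9 419. ] [20.4 19.6] 39.87
[0.49107825 0.41918797 0.14217854]
house 3343 [ 675.4 -187.6] [331.  181.6] 28.71
roof 939 [677.4 -60.5] [252.2 159.6] 8.96
```

View pics/crop1.png

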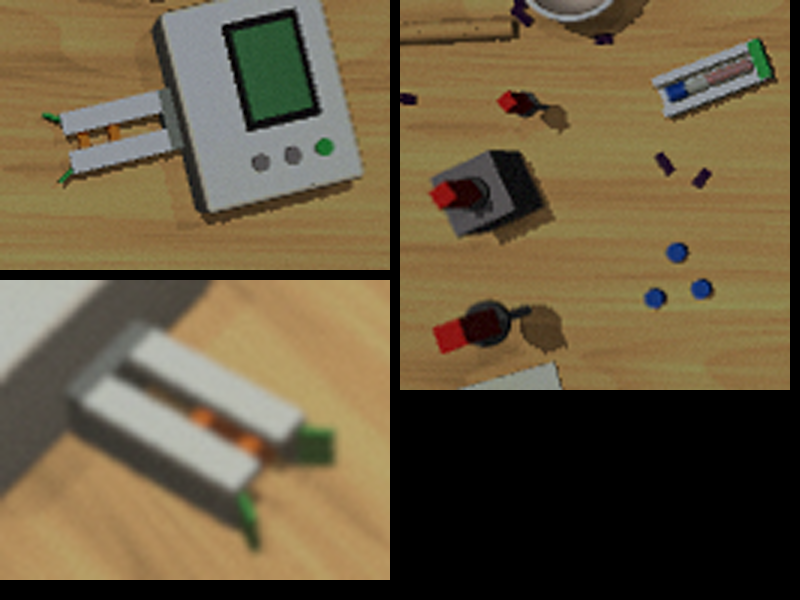

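The crop shows orange bars in the slit near the mouth (top crop at about (84,140) and (113,131)), so the holder is well forward. The carrier's blue cap is at its left end. Now fit the bay, holder and handle precisely.

```bash
python3 - <<'E'
from h import *
from scipy.optimize import minimize
z=np.load('top0.npz');s=np.load('scene0.npz')
def go(Z,box,lab,ho):
    W=Z['W'];im=Z['im'].astype(int);u0,u1,v0,v1=box
    w=W[v0:v1,u0:u1].reshape(-1,3);c=im[v0:v1,u0:u1].reshape(-1,3)
    white=(np.abs(w[:,2]-.036)<.004)&(c.max(1)-c.min(1)<45)
    p=w[white];r=cv2.minAreaRect((p[:,:2]*1000).astype(np.float32));print(lab,'roof',len(p),p[:,2].mean(),r)
    # both rails: fit yaw via min bbox width on 1-99 pct
    best=min((np.ptp(np.percentile(p[:,:2]@[-np.sin(t),np.cos(t)],[2,98])),t) for t in np.radians(np.arange(-90,-60,.25)))
    t=best[1];a=np.array([np.cos(t),np.sin(t)]);b=np.array([-np.sin(t),np.cos(t)])
    lat=p[:,:2]@b;al=p[:,:2]@a
    print('yaw',np.degrees(t),'lat pct',np.percentile(lat,[0,2,98,100]),'along',np.percentile(al,[0,1,2,99,100]))
    og=(c[:,2]-c[:,0]>70)&(w[:,2]>.012)&(w[:,2]<.03)&(c[:,2]>110)
    q=w[og]; 
    if len(q):print('orange',np.c_[q[:,:2]@a,q[:,:2]@b,q[:,2]].round(4)[:40].tolist())
    W2=W.reshape(-1,3); 
    g=(np.abs(W2[:,2]-.085)<.004)&(np.hypot(W2[:,0]-.63,W2[:,1]+.2)<.16)
    if lab=='scene': g&=W2[:,1]<-.08
    h=W2[g];rr=cv2.minAreaRect((h[:,:2]*1000).astype(np.float32));print('house',rr)
go(z,(284,326,185,225),'top',0)
go(s,(228,285,175,222),'scene',0)
for n,Z,c in(('top',z,(120,234)),('scene',s,(468,304))):
    W=Z['W'].reshape(-1,3);im=Z['im'].reshape(-1,3).astype(int)
    m=(np.hypot(W[:,0]-.4885,W[:,1]-.4185)<.03)&(W[:,2]>.138)&(im[:,2]-im[:,1]>60)
    print(n,m.sum(),W[m].mean(0),cv2.minAreaRect((W[m][:,:2]*1000).astype(np.float32)))
    m2=(np.hypot(W[:,0]-.4885,W[:,1]-.4185)<.03)&(W[:,2]>.09)&(im[:,2]-im[:,1]>40)
    print(cv2.minAreaRect((W[m2][:,:2]*1000).astype(np.float32)))
    W2=W;g=(np.abs(W2[:,2]-.023)<.006)&(np.hypot(W2[:,0]-.604,W2[:,1]-.211)<.07)
    print('carr',cv2.minAreaRect((W2[g][:,:2]*1000).astype(np.float32)),W2[g].mean(0))
E
```

```text
top roof 495 0.03561536644829111 ((592.9769287109375, -95.0217056274414), (69.466796875, 107.9870834350586), 15.372835159301758)
yaw -74.25 lat pct [0.50995179 0.51127196 0.56829707 0.57929819] along [0.19829008 0.19899055 0.20001851 0.30030918 0.30663307]
orange [[0.2453, 0.5454, 0.022], [0.2477, 0.5445, 0.0264], [0.2414, 0.5432, 0.0261], [0.2444, 0.5426, 0.0241], [0.2475, 0.542, 0.0204], [0.25, 0.5412, 0.0231], [0.2441, 0.54, 0.0183], [0.2465, 0.5391, 0.0238], [0.2493, 0.5383, 0.0237], [0.2123, 0.545, 0.022], [0.2154, 0.5444, 0.0175], [0.2179, 0.5435, 0.0223], [0.2432, 0.5371, 0.0203], [0.2461, 0.5364, 0.0198], [0.2488, 0.5357, 0.0203], [0.2145, 0.5415, 0.0204], [0.2173, 0.5408, 0.0199], [0.22, 0.54, 0.0227], [0.2422, 0.5342, 0.0242], [0.2453, 0.5336, 0.0199], [0.2479, 0.5328, 0.0229], [0.2139, 0.5388, 0.0184], [0.2167, 0.5381, 0.0187], [0.2195, 0.5374, 0.0179], [0.2131, 0.5359, 0.0196], [0.2158, 0.5352, 0.0204], [0.2186, 0.5345, 0.0209]]
house ((649.073974609375, -212.96005249023438), (248.68052673339844, 152.36236572265625), 16.15435218811035)
scene roof 692 0.035217701631835484 
[... 1092 characters left out ...]
31), (16.49346351623535, 16.530536651611328), 38.00763702392578)
((488.6735534667969, 417.6632080078125), (18.431882858276367, 16.530996322631836), 38.05323028564453)
carr ((604.1366577148438, 211.5409393310547), (40.57986831665039, 110.39473724365234), 22.140762329101562) [0.60456912 0.20946436 0.02228833]
scene 111 [0.48929813 0.41912496 0.145443  ] ((489.0778503417969, 418.6217346191406), (18.620119094848633, 18.178647994995117), 32.071632385253906)
((489.4872131347656, 419.0684814453125), (19.78394889831543, 18.390779495239258), 33.77342224121094)
carr ((604.8936157226562, 212.54718017578125), (42.419403076171875, 109.55010986328125), 23.15515899658203) [0.60620762 0.21284355 0.02253892]
```

```bash
python3 - <<'E'
from h import *
from scipy.optimize import minimize
sg=lambda x:1/(1+np.exp(-np.clip(x/.0012,-30,30)))
def loc(p,w):
    d=w[:,:2]-p[:2];c,s=np.cos(p[2]),np.sin(p[2]);return d@[c,s],d@[-s,c]
for n in('top','scene'):
    Z=np.load(n+'0.npz');W=Z['W'].reshape(-1,3);im=Z['im'].reshape(-1,3).astype(int)
    p0=np.array([.573,-.043,-1.31])
    a,l=loc(p0,W);k=(a>-.03)&(a<.09)&(abs(l)<.06)&(W[:,2]>-.02)&(W[:,2]<.06)
    w=W[k];y=(np.abs(w[:,2]-.036)<.005)&(im[k].max(1)-im[k].min(1)<50)&(im[k].max(1)>60)
    def f(p):
        a,l=loc(p,w);l=abs(l);m=sg(a)*sg(l-.008)*sg(.0295-l);return ((m-y)**2).mean()
    r=min((minimize(f,p0+[dx,dy,t],method='Nelder-Mead',options=dict(xatol=1e-5,fatol=1e-7)) for dx in(-.004,.004) for dy in(-.006,.006) for t in(-.04,.04)),key=lambda r:r.fun)
    p=r.x;a,l=loc(p,w);o=(im[k][:,2]-im[k][:,0]>70)&(w[:,2]>.016)&(w[:,2]<.029)&(abs(l)<.008)
    print(n,p.round(4),np.degrees(p[2]),r.fun,'orange along',np.sort(a[o]).round(4).tolist(),np.median(l[o]))
    cw=(np.hypot(W[:,0]-.605,W[:,1]-.212)<.09);w=W[cw];y=(w[:,2]>.012)&(w[:,2]<.035)
    def g(p):
        a,l=loc(p,w);return ((sg(.055-abs(a))*sg(.02-abs(l))-y)**2).mean()
    r=minimize(g,[.605,.212,-1.18],method='Nelder-Mead',options=dict(initial_simplex=np.array([.605,.212,-1.18])+np.array([[0,0,0],[.004,0,0],[0,.004,0],[0,0,.04]])));print('carrier',r.x.round(4),np.degrees(r.x[2]),r.fun)
o=get_obs();print(o['tool_pos'],np.degrees(o['q']))
E
```

```text
top [ 0.5746 -0.0442 -1.3118] -75.1622985985415 0.0191010201606589 orange along [0.0125, 0.013, 0.0138, 0.0146, 0.0147, 0.0154, 0.016, 0.0168, 0.0173, 0.0174, 0.0182, 0.0188, 0.0194, 0.0201, 0.0202, 0.0211, 0.0215, 0.0225, 0.0426, 0.0429, 0.0438, 0.0438, 0.0448, 0.0456, 0.0459, 0.0467, 0.047, 0.0477, 0.048, 0.049, 0.0492, 0.0495, 0.0504, 0.0508, 0.0516, 0.0523] 0.00017999377059545958
carrier [ 0.6045  0.2115 -1.1828] -67.76802110022828 0.031400237333209936
scene [ 0.5742 -0.0442 -1.2967] -74.29666949508358 0.09269070973749788 orange along [0.0102, 0.0111, 0.0111, 0.0115, 0.0144, 0.0152, 0.0153, 0.018, 0.0183, 0.0194, 0.042, 0.0432, 0.0434, 0.0439, 0.0468, 0.0469, 0.0479, 0.0481, 0.0498] -0.0045194920771696595
carrier [ 0.6048  0.211  -1.1806] -67.64554744081686 0.025320407830426384
[ 0.15808173 -0.60442301  0.40354147] [-8.21642768e+01  3.05517609e+00  9.24866967e+01  1.50094008e-03
  8.45672004e+01 -6.81685684e+00]
```

```bash
cat > go.py <<'E'
# usage: go.py x y z [yaw_y_deg] -> row relative to the current measured pose
import sys
from h import *
o=get_obs();M=R.from_rotvec(o['tool_rot']).as_matrix()
a=[float(v) for v in sys.argv[1:]]
d=M.T@(np.array(a[:3])-o['tool_pos'])*100
yw=np.degrees(np.arctan2(M[1,1],M[0,1]));t=a[3] if len(a)>3 else yw
y=np.array([np.cos(np.radians(t)),np.sin(np.radians(t)),0]);zz=np.array([0,0,-1.]);T=np.c_[np.cross(y,zz),y,zz]
print('row',d.round(2),R.from_matrix(M.T@T).as_rotvec().round(3),'yaw_y',yw.round(2),'pos',o['tool_pos'].round(4),'t',o['t'],'F',o['contact_force'].round(1),'open',o['opening'],'n',np.linalg.norm(d)/4.17)
E
python3 go.py .5 -.15 .45 -54; python3 go.py .4886 .4185 .42 -54
```

```text
row [ 44.58 -35.32  -4.57] [-0.002 -0.001 -0.373] yaw_y -75.35 pos [ 0.1581 -0.6044  0.4035] t 0.1 F [ 0.3 -0.9 -0.6] open 0.08528150658351405 n 13.683083515857813
row [ 57.85 -90.61  -1.46] [-0.002 -0.001 -0.373] yaw_y -75.35 pos [ 0.1581 -0.6044  0.4035] t 0.1 F [ 0.3 -0.9 -0.6] open 0.08528150658351405 n 25.782272850379393
```

>>> arm_command(plan=[[[44.6,-35.3,-4.6,0,0,-0.373],[44.6,-35.3,-4.6,0,0,-0.373],[44.6,-35.3,-4.6,0,0,-0.373],[44.6,-35.3,-4.6,0,0,-0.373],[44.6,-35.3,-4.6,0,0,-0.373],[44.6,-35.3,-4.6,0,0,-0.373],[44.6,-35.3,-4.6,0,0,-0.373],[44.6,-35.3,-4.6,0,0,-0.373],[44.6,-35.3,-4.6,0,0,-0.373],[44.6,-35.3,-4.6,0,0,-0.373],[44.6,-35.3,-4.6,0,0,-0.373],[44.6,-35.3,-4.6,0,0,-0.373]]], gripper=-1)

```text
t: 1.1
tool_pos: [0.4586, -0.2045, 0.4449]
tool_rot: [-2.988, -0.971, 0.0]
contact_force: [0.2, -0.5, 0.7]
opening: 0.0855
grip_force: 0.0
```

```bash
python3 go.py .4886 .4185 .42 -54
```

```text
row [ 39.07 -48.62   2.49] [-0.  0.  0.] yaw_y -53.97 pos [ 0.4586 -0.2045  0.4449] t 1.1 F [ 0.2 -0.5  0.7] open 0.08545734645672637 n 14.96907859424532
```

>>> arm_command(plan=[[[39,-48.6,2.5,0,0,0],[39,-48.6,2.5,0,0,0],[39,-48.6,2.5,0,0,0],[39,-48.6,2.5,0,0,0],[39,-48.6,2.5,0,0,0],[39,-48.6,2.5,0,0,0],[39,-48.6,2.5,0,0,0],[39,-48.6,2.5,0,0,0],[39,-48.6,2.5,0,0,0],[39,-48.6,2.5,0,0,0],[39,-48.6,2.5,0,0,0],[39,-48.6,2.5,0,0,0]]])

```text
t: 2.1
tool_pos: [0.481, 0.2947, 0.4244]
tool_rot: [2.987, 0.972, -0.001]
contact_force: [0.6, -0.5, -0.1]
opening: 0.0854
grip_force: 0.0
```

```bash
python3 go.py .4886 .4185 .42 -54
```

```text
row [ 7.9  -9.56  0.44] [0.    0.001 0.001] yaw_y -53.95 pos [0.481  0.2947 0.4244] t 2.1 F [ 0.6 -0.5 -0.1] open 0.08543858383601352 n 2.976607163864708
```

>>> arm_command(plan=[[[7.9,-9.6,0.4,0,0,0],[7.9,-9.6,0.4,0,0,0],[7.9,-9.6,0.4,0,0,0],[7.9,-9.6,0.4,0,0,0],[7.9,-9.6,0.4,0,0,0],[7.9,-9.6,0.4,0,0,0],[7.9,-9.6,0.4,0,0,0]]])

```text
t: 2.68
tool_pos: [0.4892, 0.4157, 0.4209]
tool_rot: [2.988, 0.97, -0.0]
contact_force: [0.4, -0.5, 0.4]
opening: 0.0854
grip_force: 0.0
```

```bash
python3 go.py .4886 .4185 .271 -54
```

```text
row [ 0.13 -0.27 14.99] [ 0.     0.    -0.001] yaw_y -54.03 pos [0.4892 0.4157 0.4209] t 2.6833 F [ 0.4 -0.5  0.4] open 0.08536585497353782 n 3.5955513290407657
```

Descend, settle, and close gently.

>>> arm_command(plan=[[[0.1,-0.2,4,0,0,0],[0.1,-0.2,8,0,0,0],[0.1,-0.2,11.5,0,0,0],[0.1,-0.2,14,0,0,0],[0.1,-0.2,15,0,0,0],[0.1,-0.2,15,0,0,0],[0.1,-0.2,15,0,0,0],[0.1,-0.2,15,0,0,0]]])

```text
t: 3.35
tool_pos: [0.4898, 0.4189, 0.2742]
tool_rot: [-2.987, -0.97, -0.007]
contact_force: [-0.2, -0.2, -0.8]
opening: 0.0854
grip_force: 0.0
```

```bash
python3 go.py .4886 .4185 .271 -54
```

```text
row [-0.12 -0.03  0.32] [ 0.    -0.005 -0.   ] yaw_y -54.01 pos [0.4898 0.4189 0.2742] t 3.35 F [-0.2 -0.2 -0.8] open 0.08541508960467681 n 0.08210268772649754
```

>>> arm_command(plan=[[[0,0,0,0,0,0],[0,0,0,0,0,0],[0,0,0,0,0,0],[0,0,0,0,0,0],[0,0,0,0,0,0],[0,0,0,0,0,0],[0,0,0,0,0,0],[0,0,0,0,0,0]]], gripper=1, force=40)

```text
t: 4.02
tool_pos: [0.4888, 0.4189, 0.2712]
tool_rot: [-2.988, -0.971, -0.001]
contact_force: [0.3, 0.2, 1.7]
opening: 0.0176
grip_force: 39.3
```

```bash
python3 go.py .4886 .4185 .39 -54
```

```text
row [ -0.03   0.02 -11.88] [ 0. -0.  0.] yaw_y -53.97 pos [0.4888 0.4189 0.2712] t 4.0167 F [0.3 0.2 1.7] open 0.01758795482029964 n 2.84807550680169
```

>>> arm_command(plan=[[[0,0,-2,0,0,0],[0,0,-5,0,0,0],[0,0,-8,0,0,0],[0,0,-11,0,0,0],[0,0,-12,0,0,0],[0,0,-12,0,0,0],[0,0,-12,0,0,0]]])

```text
t: 4.6
tool_pos: [0.4886, 0.4187, 0.39]
tool_rot: [2.987, 0.971, -0.001]
contact_force: [-0.2, -0.3, -2.0]
opening: 0.0174
grip_force: 39.1
```

```bash
python3 go.py .5828 -.0756 .39 -54
```

```text
row [-2.145e+01  4.552e+01  1.000e-02] [-0.     0.001  0.   ] yaw_y -53.97 pos [0.4886 0.4187 0.39  ] t 4.6 F [-0.2 -0.3 -2. ] open 0.017360637363916236 n 12.067597875511495
```

>>> arm_command(plan=[[[-2,4.2,0,0,0,0],[-5,10.6,0,0,0,0],[-8,17,0,0,0,0],[-11,23.4,0,0,0,0],[-14,29.8,0,0,0,0],[-17,36,0,0,0,0],[-19.5,41.4,0,0,0,0],[-21.4,45.5,0,0,0,0],[-21.4,45.5,0,0,0,0],[-21.4,45.5,0,0,0,0],[-21.4,45.5,0,0,0,0],[-21.4,45.5,0,0,0,0]]])

```text
t: 5.6
tool_pos: [0.582, -0.0742, 0.387]
tool_rot: [-2.985, -0.97, 0.007]
contact_force: [1.1, -0.6, -1.1]
opening: 0.0177
grip_force: 39.4
```

>>> arm_command(plan=[[[0,0,0,0,0,0],[0,0,0,0,0,0],[0,0,0,0,0,0],[0,0,0,0,0,0]]])

```text
t: 5.93
tool_pos: [0.5823, -0.0712, 0.389]
tool_rot: [-2.985, -0.973, 0.004]
contact_force: [-0.1, -0.1, -0.8]
opening: 0.0174
grip_force: 39.7
```

```bash
python3 go.py .5828 -.0756 .31 -54
python3 - <<'E'
from h import *
im,d=get_image('top');a=im[160:250,260:390];im2,d2=get_image('scene');b=im2[100:240,180:320]
o=np.zeros((600,800,3),np.uint8);o[:270,:390]=cv2.resize(a,None,fx=3,fy=3,interpolation=2);o[:420,395:]=cv2.resize(b,None,fx=3,fy=3,interpolation=2)[:,:405];cv2.imwrite('pics/c2.png',o)
E
```

```text
row [-0.21  0.41  7.9 ] [-0.003  0.002  0.002] yaw_y -53.9 pos [ 0.5823 -0.0712  0.389 ] t 5.9333 F [-0.1 -0.1 -0.8] open 0.017415666935640627 n 1.8966054318249828
```

View pics/c2.png

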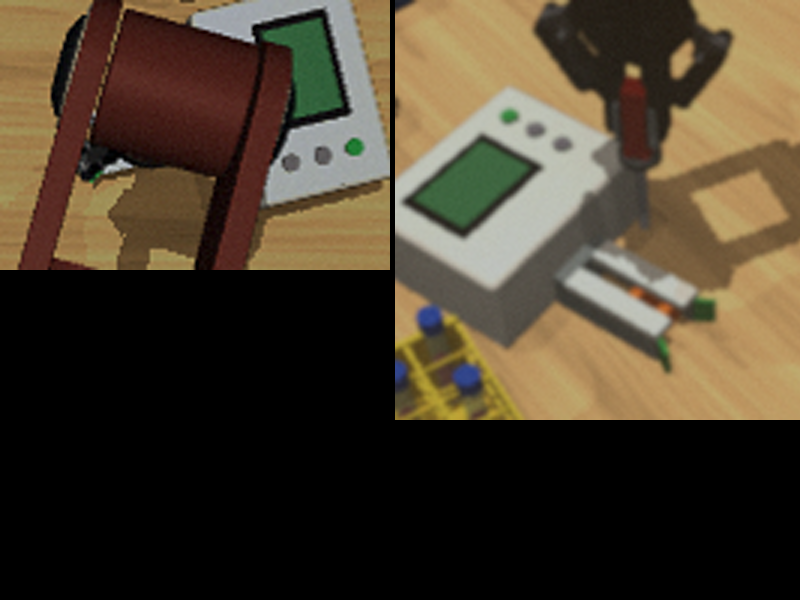

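The scene crop shows the pick hanging upright in the gripper (rod at about (645,200)) with the holder still in the slit at (650,300). I'll lower to just above the roof and check the rod's lateral position by depth.

>>> arm_command(plan=[[[-0.2,0.4,3,0,0,0],[-0.2,0.4,6,0,0,0],[-0.2,0.4,7.6,0,0,0],[-0.2,0.4,7.6,0,0,0],[-0.2,0.4,7.6,0,0,0],[-0.2,0.4,7.6,0,0,0],[-0.2,0.4,7.6,0,0,0]]])

```text
t: 6.62
tool_pos: [0.5842, -0.0765, 0.3175]
tool_rot: [2.985, 0.972, 0.005]
contact_force: [-0.2, -0.3, -1.0]
opening: 0.017
grip_force: 39.8
```

```bash
python3 go.py .5828 -.0756 .279 -54
python3 - <<'E'
from h import *
im,d=get_image('scene');W=cloud('scene',d)
cv2.imwrite('pics/c3.png',cv2.resize(im[130:220,210:310],(800,600),interpolation=2)[:,:])
o=get_obs();t=o['tool_pos']
w=W.reshape(-1,3);k=(np.hypot(w[:,0]-t[0],w[:,1]-t[1])<.015)&(w[:,2]>.052)&(w[:,2]<.11)
for lo in np.arange(.05,.11,.01):
    q=w[k&(w[:,2]>lo)&(w[:,2]<lo+.01)]
    if len(q):print(lo.round(3),len(q),np.median(q,0).round(4))
c=np.array(calibration('scene')['pose']);print(c[:3,3]-t)
E
```

```text
row [-0.07 -0.16  3.85] [ 0.003 -0.003  0.001] yaw_y -53.94 pos [ 0.5842 -0.0765  0.3175] t 6.6167 F [-0.2 -0.3 -1. ] open 0.01697607823317498 n 0.9232640669148947
0.05 5 [ 0.5892 -0.073   0.0564]
0.06 8 [ 0.5886 -0.0738  0.0648]
0.07 8 [ 0.5876 -0.0732  0.0738]
0.08 13 [ 0.5887 -0.0737  0.0853]
0.09 7 [ 0.5899 -0.0728  0.0947]
0.1 10 [ 0.5892 -0.0736  0.1035]
[0.35343148 0.50988447 0.48722349]
```

View pics/c3.png

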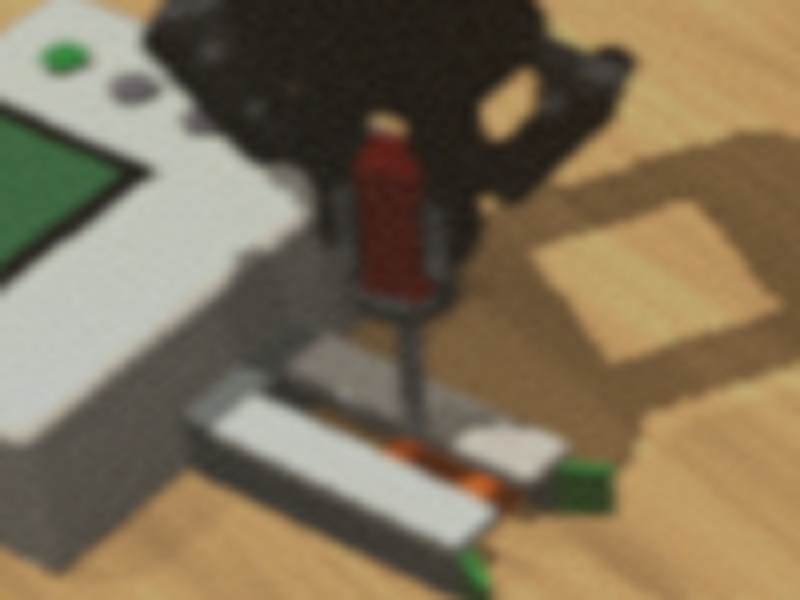

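```bash
python3 - <<'E'
from h import *
c=calibration('scene');K=np.array([[c['fx'],0,c['cx']],[0,c['fy'],c['cy']],[0,0,1]]);T=np.linalg.inv(np.array(c['pose']))
def pr(P):
    q=np.atleast_2d(P)@T[:3,:3].T+T[:3,3];q=q*[1,-1,-1]
    u=cv2.projectPoints(q,np.zeros(3),np.zeros(3),K,np.array(c['dist']))[0].reshape(-1,2)
    return ((u-[210,130])*[8,600/90]).round(0).tolist()
t=get_obs()['tool_pos']
print('rod pred z .051,.08,.12',pr([[t[0],t[1],z] for z in(.051,.08,.126)]))
yaw=np.radians(-75.2);a=np.array([np.cos(yaw),np.sin(yaw)]);b=np.array([-a[1],a[0]])
for l in(-.0295,-.008,.008,.0295): print(l,pr([np.r_[np.array([.5745,-.0442])+x*a+l*b,.036] for x in(0,.03,.06,.096)]))
E
```

```text
rod pred z .051,.08,.12 [[415.0, 423.0], [410.0, 372.0], [403.0, 286.0]]
-0.0295 [[562.0, 438.0], [485.0, 402.0], [409.0, 367.0], [321.0, 326.0]]
-0.008 [[522.0, 474.0], [444.0, 438.0], [368.0, 402.0], [279.0, 361.0]]
0.008 [[491.0, 502.0], [413.0, 465.0], [337.0, 429.0], [247.0, 387.0]]
0.0295 [[448.0, 541.0], [370.0, 503.0], [294.0, 466.0], [204.0, 422.0]]
```

>>> arm_command(plan=[[[-0.1,-0.1,1,0,0,0],[-0.1,-0.1,1.8,0,0,0],[-0.1,-0.1,2.4,0,0,0],[-0.1,-0.1,2.4,0,0,0],[-0.1,-0.1,2.4,0,0,0]]])

```text
t: 7.08
tool_pos: [0.5817, -0.0764, 0.2897]
tool_rot: [-2.987, -0.971, 0.003]
contact_force: [-0.7, -0.1, 0.1]
opening: 0.0175
grip_force: 39.8
```

```bash
python3 go.py .5828 -.0752 .275 -54
```

```text
row [ 0.17 -0.03  1.47] [-0.002  0.001  0.   ] yaw_y -53.98 pos [ 0.5817 -0.0764  0.2897] t 7.0833 F [-0.7 -0.1  0.1] open 0.017506182398299146 n 0.3559062208726413
```

>>> arm_command(plan=[[[0.1,0,0.5,0,0,0],[0.1,0,1,0,0,0],[0.1,0,1.4,0,0,0],[0.1,0,1.4,0,0,0],[0.1,0,1.4,0,0,0],[0.1,0,1.4,0,0,0]]])

```text
t: 7.58
tool_pos: [0.5829, -0.0759, 0.277]
tool_rot: [2.988, 0.972, 0.0]
contact_force: [-0.4, 0.5, -1.5]
opening: 0.0173
grip_force: 39.8
```

```bash
for k in "0 0" ; do python3 go.py .5623 .0014 .275 -54; python3 go.py .5508 .0448 .275 -54; python3 go.py .4308 .0131 .275 -54; done
```

```text
row [ 2.88 -7.46  0.2 ] [ 0. -0.  0.] yaw_y -53.97 pos [ 0.5829 -0.0759  0.277 ] t 7.5833 F [-0.4  0.5 -1.5] open 0.017253907750839455 n 1.9186013958410366
row [  4.5  -11.65   0.2 ] [ 0. -0.  0.] yaw_y -53.97 pos [ 0.5829 -0.0759  0.277 ] t 7.5833 F [-0.4  0.5 -1.5] open 0.017253907750839455 n 2.9950676348690584
row [ -7.07 -16.14   0.2 ] [ 0. -0.  0.] yaw_y -53.97 pos [ 0.5829 -0.0759  0.277 ] t 7.5833 F [-0.4  0.5 -1.5] open 0.017253907750839455 n 4.2264394269321475
```

>>> arm_command(plan=[[[0.2,-0.5,0.1,0,0,0],[0.5,-1.3,0.1,0,0,0],[0.85,-2.2,0.1,0,0,0],[1.25,-3.2,0.1,0,0,0],[1.65,-4.25,0.1,0,0,0],[2.05,-5.3,0.1,0,0,0],[2.45,-6.35,0.1,0,0,0],[2.85,-7.4,0.1,0,0,0],[3.3,-8.5,0.1,0,0,0],[3.7,-9.6,0.1,0,0,0],[4.15,-10.7,0.1,0,0,0],[4.5,-11.6,0.1,0,0,0]]])

```text
t: 8.58
tool_pos: [0.5506, 0.0457, 0.2759]
tool_rot: [-2.987, -0.972, 0.0]
contact_force: [-0.6, -0.7, -1.4]
opening: 0.0177
grip_force: 39.8
```

```bash
python3 go.py .4308 .0131 .275 -54
python3 - <<'E'
from h import *
im,d=get_image('scene');cv2.imwrite('pics/c4.png',cv2.resize(im[130:280,180:380],(800,600),interpolation=2))
E
```

```text
row [-11.61  -4.41   0.09] [-0.     0.     0.001] yaw_y -53.95 pos [0.5506 0.0457 0.2759] t 8.5833 F [-0.6 -0.7 -1.4] open 0.01773416248712843 n 2.9781968529083227
```

View pics/c4.png

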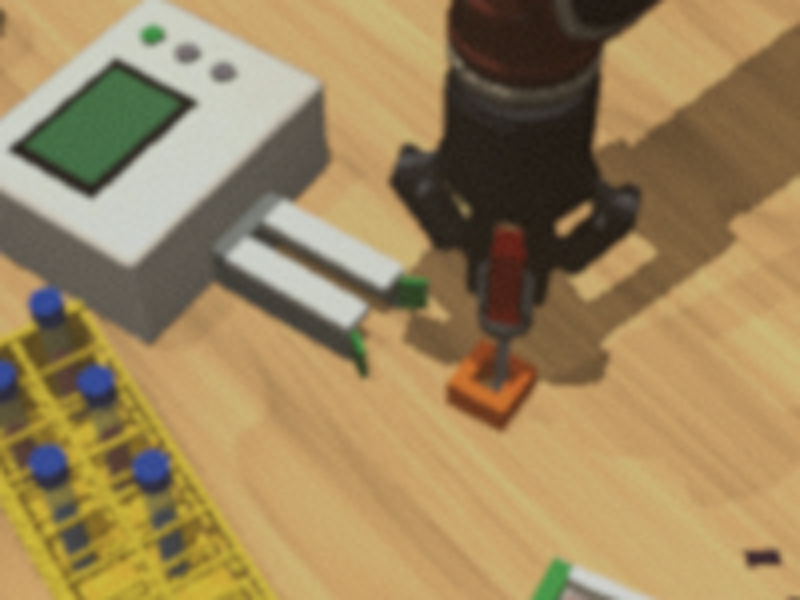

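The holder is out, at about (492,385) in the crop, with the rod in its well, and the bay is empty. I'll drag it sideways out of the lane, toward the robot.

>>> arm_command(plan=[[[-0.6,-0.2,0,0,0,0],[-1.5,-0.6,0,0,0,0],[-2.6,-1,0,0,0,0],[-3.8,-1.45,0,0,0,0],[-5,-1.9,0,0,0,0],[-6.2,-2.35,0,0,0,0],[-7.4,-2.8,0,0,0,0],[-8.6,-3.25,0,0,0,0],[-9.8,-3.7,0,0,0,0],[-10.8,-4.1,0,0,0,0],[-11.4,-4.3,0,0,0,0],[-11.6,-4.4,0,0,0,0]]])

```text
t: 9.63
tool_pos: [0.4302, 0.0112, 0.2757]
tool_rot: [2.988, 0.97, -0.0]
contact_force: [0.0, -0.2, -0.9]
opening: 0.0174
grip_force: 39.7
```

>>> arm_command(plan=[[[0,0,-1,0,0,0],[0,0,-4,0,0,0],[0,0,-8,0,0,0],[0,0,-11.7,0,0,0],[0,0,-11.7,0,0,0],[0,0,-11.7,0,0,0]]])

```text
t: 10.13
tool_pos: [0.4323, 0.0117, 0.3972]
tool_rot: [2.984, 0.971, 0.01]
contact_force: [0.9, -0.2, -1.9]
opening: 0.0175
grip_force: 39.9
```

```bash
python3 go.py .4888 .4189 .39 -54
```

```text
row [ 28.52 -29.61   0.72] [ 0.005 -0.005  0.001] yaw_y -53.97 pos [0.4323 0.0117 0.3972] t 10.1333 F [ 0.9 -0.2 -1.9] open 0.01746827662644037 n 9.860864773502263
```

>>> arm_command(plan=[[[2.5,-2.6,0,0,0,0],[5.3,-5.5,0,0,0,0],[8.1,-8.4,0,0,0,0],[10.9,-11.3,0,0,0,0],[13.7,-14.2,0,0,0,0],[16.5,-17.1,0,0,0,0],[19.3,-20,0,0,0,0],[22,-22.9,0,0,0,0],[24.7,-25.6,0,0,0,0],[26.8,-27.8,0,0,0,0],[28,-29,0,0,0,0],[28.5,-29.6,0,0,0,0]]])

```text
t: 11.13
tool_pos: [0.4874, 0.421, 0.3904]
tool_rot: [2.986, 0.975, -0.006]
contact_force: [-0.8, -0.5, -0.8]
opening: 0.0173
grip_force: 39.8
```

>>> arm_command(plan=[[[0,0,0,0,0,0],[0,0,0,0,0,0],[0,0,0,0,0,0],[0,0,0,0,0,0],[0,0,0,0,0,0],[0,0,0,0,0,0]]])

```text
t: 11.63
tool_pos: [0.4878, 0.418, 0.3933]
tool_rot: [-2.988, -0.97, -0.001]
contact_force: [-0.6, 0.3, -1.8]
opening: 0.0175
grip_force: 39.8
```

```bash
python3 go.py .4888 .4187 .355 -54
```

```text
row [ 0.12 -0.    3.83] [ 0.    -0.    -0.001] yaw_y -54.03 pos [0.4878 0.418  0.3933] t 11.6333 F [-0.6  0.3 -1.8] open 0.017509142607781084 n 0.9188091903681525
```

>>> arm_command(plan=[[[0.1,0,1.5,0,0,0],[0.1,0,3,0,0,0],[0.1,0,4,0,0,0],[0.1,0,5,0,0,0],[0.1,0,6,0,0,0],[0.1,0,6,0,0,0]]])

```text
t: 12.13
tool_pos: [0.4878, 0.4189, 0.3289]
tool_rot: [2.986, 0.971, -0.009]
contact_force: [-0.5, -0.6, -2.5]
opening: 0.0175
grip_force: 39.8
```

```bash
python3 go.py .4888 .4189 .272 -54
```

```text
row [0.12 0.06 5.69] [-0.     0.006  0.001] yaw_y -53.97 pos [0.4878 0.4189 0.3289] t 12.1333 F [-0.5 -0.6 -2.5] open 0.017493201310733522 n 1.3655902816400485
```

>>> arm_command(plan=[[[0.1,0,1.5,0,0,0],[0.1,0,3,0,0,0],[0.1,0,4.4,0,0,0],[0.1,0,5.3,0,0,0],[0.1,0,5.5,0,0,0],[0.1,0,5.5,0,0,0],[0.1,0,5.5,0,0,0]]])

```text
t: 12.72
tool_pos: [0.4895, 0.4201, 0.2782]
tool_rot: [-2.987, -0.971, -0.001]
contact_force: [0.6, -0.6, -2.1]
opening: 0.0179
grip_force: 39.8
```

```bash
python3 go.py .4888 .4189 .271 -54
```

```text
row [-0.13  0.05  0.72] [ 0. -0.  0.] yaw_y -53.97 pos [0.4895 0.4201 0.2782] t 12.7167 F [ 0.6 -0.6 -2.1] open 0.017910338333716823 n 0.17584817400463792
```

>>> arm_command(plan=[[[-0.1,0.1,0.3,0,0,0],[-0.1,0.1,0.6,0,0,0],[-0.1,0.1,0.6,0,0,0],[-0.1,0.1,0.6,0,0,0],[-0.1,0.1,0.6,0,0,0]]])

```text
t: 13.13
tool_pos: [0.4892, 0.4186, 0.2722]
tool_rot: [-2.988, -0.971, -0.0]
contact_force: [0.0, 0.1, -0.4]
opening: 0.0177
grip_force: 39.8
```

>>> arm_command(plan=[[[0,0,0,0,0,0],[0,0,0,0,0,0],[0,0,0,0,0,0],[0,0,0,0,0,0],[0,0,0,0,0,0],[0,0,0,0,0,0],[0,0,0,0,0,0],[0,0,0,0,0,0]]], gripper=-1)

```text
t: 13.8
tool_pos: [0.4891, 0.4186, 0.2719]
tool_rot: [-2.988, -0.971, 0.0]
contact_force: [0.4, 0.7, -0.1]
opening: 0.0854
grip_force: 0.0
```

>>> arm_command(plan=[[[0,0,-3,0,0,0],[0,0,-7,0,0,0],[0,0,-11,0,0,0],[0,0,-14,0,0,0],[0,0,-14,0,0,0],[0,0,-14,0,0,0]]])

```text
t: 14.3
tool_pos: [0.4895, 0.4188, 0.4157]
tool_rot: [-2.986, -0.971, -0.01]
contact_force: [0.2, -0.1, -0.8]
opening: 0.0853
grip_force: 0.0
```

```bash
python3 go.py .6047 .2113 .40 22.3; python3 go.py .5924 .2414 .40 22.3
python3 - <<'E'
from h import *
im,d=get_image('scene');W=cloud('scene',d);W=W.reshape(-1,3);c=im.reshape(-1,3).astype(int)
cv2.imwrite('pics/c5.png',cv2.resize(im[180:400,230:520],(790,600),interpolation=2))
m=(np.hypot(W[:,0]-.4885,W[:,1]-.4185)<.03)&(W[:,2]>.138)&(c[:,2]-c[:,1]>60);print(m.sum(),W[m].mean(0))
E
```

```text
row [-2.9  23.56  1.56] [ 0.004 -0.005 -1.331] yaw_y -53.97 pos [0.4895 0.4188 0.4157] t 14.3 F [ 0.2 -0.1 -0.8] open 0.08528660792511808 n 5.704799215563271
row [-2.12 20.4   1.56] [ 0.004 -0.005 -1.331] yaw_y -53.97 pos [0.4895 0.4188 0.4157] t 14.3 F [ 0.2 -0.1 -0.8] open 0.08528660792511808 n 4.933353886162478
111 [0.4896715  0.41929861 0.14554612]
```

View pics/c5.png

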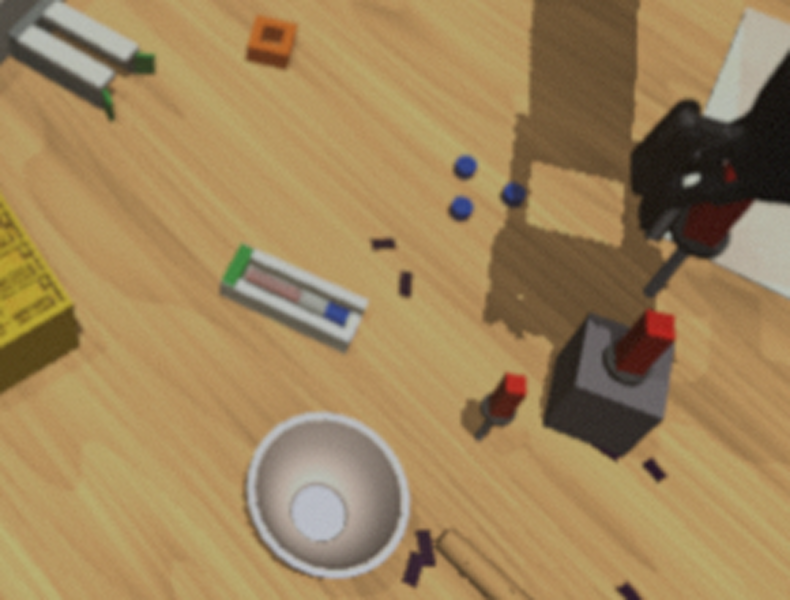

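Pick is back in its stand (crop (640,345)), the holder is clear at (270,40), and the carrier is untouched at (293,297). Next, the carrier.

>>> arm_command(plan=[[[-2.1,20.4,4,0,0,-1.331],[-2.1,20.4,4,0,0,-1.331],[-2.1,20.4,4,0,0,-1.331],[-2.1,20.4,4,0,0,-1.331],[-2.1,20.4,4,0,0,-1.331],[-2.1,20.4,4,0,0,-1.331],[-2.1,20.4,4,0,0,-1.331],[-2.1,20.4,4,0,0,-1.331],[-2.1,20.4,4,0,0,-1.331],[-2.1,20.4,4,0,0,-1.331],[-2.1,20.4,4,0,0,-1.331],[-2.1,20.4,4,0,0,-1.331]]])

```text
t: 15.35
tool_pos: [0.5916, 0.241, 0.3689]
tool_rot: [-1.747, -2.608, 0.006]
contact_force: [1.0, -0.3, -0.3]
opening: 0.0855
grip_force: 0.0
```

>>> arm_command(plan=[[[0,0,0,0,0,0],[0,0,0,0,0,0],[0,0,0,0,0,0],[0,0,0,0,0,0]]])

```text
t: 15.68
tool_pos: [0.5921, 0.2412, 0.3716]
tool_rot: [-1.751, -2.608, 0.001]
contact_force: [0.5, -0.1, 0.0]
opening: 0.0856
grip_force: 0.0
```

```bash
python3 go.py .5933 .2391 .195 22.3
```

```text
row [-0.25  0.04 17.66] [-0.001 -0.    -0.001] yaw_y 22.23 pos [0.5921 0.2412 0.3716] t 15.6833 F [ 0.5 -0.1  0. ] open 0.08555618290803563 n 4.235256582851454
```

>>> arm_command(plan=[[[-0.2,0,4,0,0,0],[-0.2,0,8,0,0,0],[-0.2,0,12,0,0,0],[-0.2,0,15,0,0,0],[-0.2,0,17,0,0,0],[-0.2,0,18,0,0,0],[-0.2,0,18.7,0,0,0],[-0.2,0,18.7,0,0,0],[-0.2,0,18.7,0,0,0],[-0.2,0,18.7,0,0,0]]])

```text
t: 16.52
tool_pos: [0.5939, 0.2397, 0.1873]
tool_rot: [1.749, 2.607, 0.005]
contact_force: [-0.1, 0.6, -0.6]
opening: 0.0857
grip_force: 0.0
```

```bash
python3 go.py .5933 .2391 .178 22.3
```

```text
row [-0.03 -0.08  0.93] [ 0.004  0.    -0.   ] yaw_y 22.28 pos [0.5939 0.2397 0.1873] t 16.5167 F [-0.1  0.6 -0.6] open 0.08565406512968189 n 0.22349705512023968
```

>>> arm_command(plan=[[[0,-0.1,0.5,0,0,0],[0,-0.1,0.8,0,0,0],[0,-0.1,0.8,0,0,0],[0,-0.1,0.8,0,0,0],[0,-0.1,0.8,0,0,0]]])

```text
t: 16.93
tool_pos: [0.5919, 0.239, 0.177]
tool_rot: [1.75, 2.609, 0.0]
contact_force: [0.2, -0.1, 0.1]
opening: 0.0855
grip_force: 0.0
```

>>> arm_command(plan=[[[0,0,0,0,0,0],[0,0,0,0,0,0],[0,0,0,0,0,0],[0,0,0,0,0,0],[0,0,0,0,0,0],[0,0,0,0,0,0],[0,0,0,0,0,0]]], gripper=1, force=35)

```text
t: 17.52
tool_pos: [0.5922, 0.2391, 0.1774]
tool_rot: [1.75, 2.608, 0.001]
contact_force: [-0.1, -0.6, 2.2]
opening: 0.0395
grip_force: 37.6
```

```bash
python3 go.py .5462 .0627 .185 14.8
```

```text
row [-14.57 -10.95  -0.77] [0.001 0.    0.131] yaw_y 22.29 pos [0.5922 0.2391 0.1774] t 17.5167 F [-0.1 -0.6  2.2] open 0.03947733270346539 n 4.374801265005367
```

>>> arm_command(plan=[[[0,0,-0.8,0,0,0],[-1,-0.8,-1.2,0,0,0.02],[-3,-2.3,-1.2,0,0,0.05],[-5,-3.8,-1.2,0,0,0.08],[-7.2,-5.4,-1.2,0,0,0.1],[-9.4,-7.1,-1.2,0,0,0.131],[-11.4,-8.6,-1.2,0,0,0.131],[-13,-9.8,-1.2,0,0,0.131],[-14.1,-10.6,-1.2,0,0,0.131],[-14.6,-11,-1.2,0,0,0.131],[-14.6,-11,-1.2,0,0,0.131],[-14.6,-11,-1.2,0,0,0.131]]])

```text
t: 18.52
tool_pos: [0.5456, 0.0622, 0.1892]
tool_rot: [1.918, 2.488, 0.001]
contact_force: [-0.0, -0.3, -0.3]
opening: 0.0391
grip_force: 37.4
```

>>> arm_command(plan=[[[0,0,0.9,0,0,0],[0,0,0.9,0,0,0],[0,0,0.9,0,0,0],[0,0,0.9,0,0,0],[0,0,0.9,0,0,0]]])

```text
t: 18.93
tool_pos: [0.5456, 0.0626, 0.1799]
tool_rot: [-1.916, -2.489, 0.0]
contact_force: [0.4, -0.0, -0.4]
opening: 0.039
grip_force: 37.3
```

```bash
python3 go.py .5462 .0627 .179 14.8
python3 - <<'E'
from h import *
im,d=get_image('scene');W=cloud('scene',d);np.savez('s6.npz',im=im,W=W);cv2.imwrite('pics/c6.png',cv2.resize(im[150:270,220:380],(800,600),interpolation=2))
E
```

```text
row [-0.    0.06  0.09] [-0. -0.  0.] yaw_y 14.82 pos [0.5456 0.0626 0.1799] t 18.9333 F [ 0.4 -0.  -0.4] open 0.03898531891663151 n 0.02458690470557885
```

View pics/c6.png

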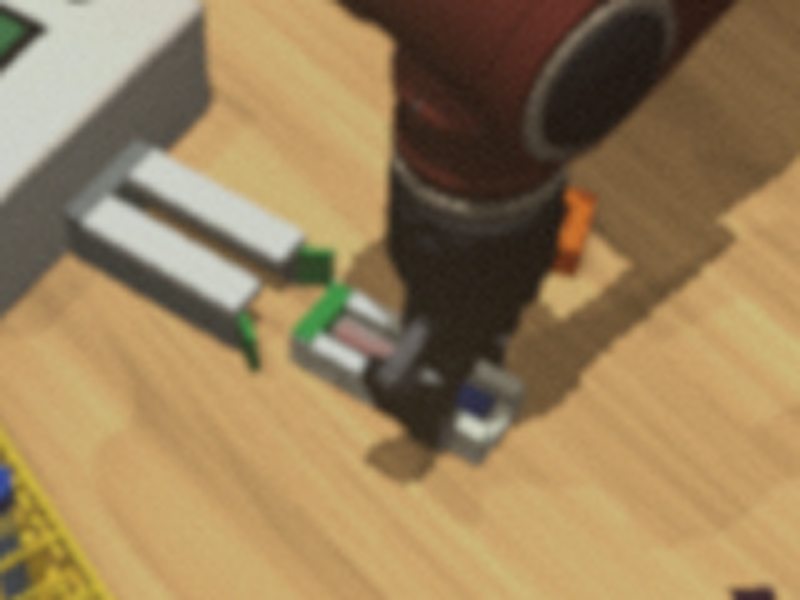

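```bash
python3 - <<'E'
from h import *
c=calibration('scene');K=np.array([[c['fx'],0,c['cx']],[0,c['fy'],c['cy']],[0,0,1]]);T=np.linalg.inv(np.array(c['pose']))
def pr(P):
    q=np.atleast_2d(P)@T[:3,:3].T+T[:3,3];q=q*[1,-1,-1]
    u=cv2.projectPoints(q,np.zeros(3),np.zeros(3),K,np.array(c['dist']))[0].reshape(-1,2)
    return ((u-[220,150])*5).round(0).tolist()
yaw=np.radians(-75.2);a=np.array([np.cos(yaw),np.sin(yaw)]);b=np.array([-a[1],a[0]]);m=np.array([.5745,-.0442])
t=get_obs()['tool_pos'][:2];print('along,lat of tool',(t-m)@a,(t-m)@b)
print('nose top',pr([np.r_[t+.085*a+l*b,.026] for l in(-.02,.02)]),'tail',pr([np.r_[t-.025*a+l*b,.026] for l in(-.02,.02)]))
print('roof',pr([np.r_[m+x*a+l*b,.036] for x in (0,.096) for l in(-.0295,-.008,.008,.0295)]))
sg=lambda x:1/(1+np.exp(-np.clip(x/.0012,-30,30)))
Z=np.load('s6.npz');W=Z['W'].reshape(-1,3);im=Z['im'].reshape(-1,3).astype(int)
d=W[:,:2]-m;A=d@a;L=d@b
k=(A<-.015)&(A>-.085)&(abs(L)<.045)&(W[:,2]>.018)&(W[:,2]<.033)
for x in(-.03,-.04,-.05,-.06):
    q=k&(abs(A-x)<.005);print(x,q.sum(),np.percentile(L[q],[2,98]).round(4))
k=(A>.0)&(A<.09)&(abs(L)<.05)&(abs(W[:,2]-.036)<.004)
for x in(.01,.03,.05,.07):
    q=k&(abs(A-x)<.008);l=L[q];print(x,q.sum(),np.percentile(l,[2,98]).round(4),np.sort(l)[np.argmax(np.diff(np.sort(l)))+np.array([0,1])].round(4))
E
```

```text
along,lat of tool -0.11052346494551873 -0.0005981917702108688
nose top [[333.0, 275.0], [285.0, 328.0]] tail [[521.0, 381.0], [476.0, 439.0]]
roof [[301.0, 228.0], [276.0, 256.0], [257.0, 277.0], [230.0, 305.0], [151.0, 145.0], [124.0, 171.0], [105.0, 190.0], [78.0, 217.0]]
-0.03 55 [-0.0156  0.0221]
-0.04 53 [-0.0169  0.0214]
-0.05 55 [-0.0171  0.0221]
-0.06 56 [-0.0183  0.0213]
0.01 94 [-0.0263  0.0317] [-0.0045  0.0094]
0.03 91 [-0.0273  0.0318] [-0.0042  0.0095]
0.05 95 [-0.0263  0.0324] [-0.006   0.0109]
0.07 85 [-0.0267  0.0321] [-0.0045  0.011 ]
```

Aligned: the scene depth puts both carrier and roof centres at about +2.6 mm lateral, so they share a line. Slide in.

>>> arm_command(plan=[[[-0.5,0,0.1,0,0,0],[-1.2,0,0.1,0,0,0],[-2,0,0.1,0,0,0],[-2.7,0,0.1,0,0,0],[-3.4,0,0.1,0,0,0],[-4,0,0.1,0,0,0],[-4,0,0.1,0,0,0]]])

```text
t: 19.57
tool_pos: [0.5562, 0.0222, 0.1791]
tool_rot: [1.919, 2.487, 0.0]
contact_force: [-0.3, -0.0, -1.2]
opening: 0.0393
grip_force: 37.3
```

>>> arm_command(plan=[[[-0.5,0,0.1,0,0,0],[-1.2,0,0.1,0,0,0],[-2,0,0.1,0,0,0],[-2.8,0,0.1,0,0,0],[-3.4,0,0.1,0,0,0],[-3.5,0,0.1,0,0,0],[-3.5,0,0.1,0,0,0]]])

```text
t: 20.15
tool_pos: [0.5649, -0.0109, 0.178]
tool_rot: [1.918, 2.488, 0.0]
contact_force: [-0.2, 0.6, -0.4]
opening: 0.0394
grip_force: 37.3
```

```bash
python3 go.py .5462 .0627 .179 14.8
```

```text
row [ 7.59  0.07 -0.1 ] [ 0.    -0.    -0.001] yaw_y 14.73 pos [ 0.5649 -0.0109  0.178 ] t 20.15 F [-0.2  0.6 -0.4] open 0.0393688666834519 n 1.820697965222775
```

>>> arm_command(plan=[[[0,0,0,0,0,0],[0,0,0,0,0,0],[0,0,0,0,0,0],[0,0,0,0,0,0],[0,0,0,0,0,0],[0,0,0,0,0,0]]], gripper=-1)

```text
t: 20.65
tool_pos: [0.5647, -0.0102, 0.1781]
tool_rot: [1.917, 2.489, 0.0]
contact_force: [0.7, -0.6, 1.1]
opening: 0.0855
grip_force: 0.0
```

>>> arm_command(plan=[[[0,0,-2,0,0,0],[0,0,-5,0,0,0],[0,0,-6,0,0,0],[3,0,-6,0,0,0],[6,0,-6,0,0,0],[8,0,-6,0,0,0],[8,0,-6,0,0,0],[8,0,-6,0,0,0]]])

```text
t: 21.32
tool_pos: [0.544, 0.0677, 0.2378]
tool_rot: [1.914, 2.49, -0.0]
contact_force: [1.0, -1.4, -0.4]
opening: 0.0858
grip_force: 0.0
```

>>> arm_command(plan=[[[0,0,0,0,0,0],[0,0,0,0,0,0],[0,0,0,0,0,0],[0,0,0,0,0,0],[0,0,0,0,0,0],[0,0,0,0,0,0],[0,0,2,0,0,0],[0,0,4,0,0,0],[0,0,5.5,0,0,0],[0,0,5.5,0,0,0],[0,0,5.5,0,0,0]]], gripper=1)

```text
t: 22.23
tool_pos: [0.5438, 0.067, 0.1822]
tool_rot: [-1.916, -2.487, 0.002]
contact_force: [-0.7, -0.3, 0.4]
opening: -0.0
grip_force: 0.0
```

```bash
python3 go.py .5681 -.0200 .179 14.8
```

```text
row [-9.03  0.13  0.31] [-0.002 -0.001 -0.   ] yaw_y 14.77 pos [0.5438 0.067  0.1822] t 22.2333 F [-0.7 -0.3  0.4] open -2.4671338343856456e-05 n 2.166179931747638
```

>>> arm_command(plan=[[[-0.8,0,0.2,0,0,0],[-1.8,0,0.2,0,0,0],[-2.8,0,0.2,0,0,0],[-3.6,0.1,0.2,0,0,0],[-4.4,0.1,0.2,0,0,0],[-5.2,0.1,0.2,0,0,0],[-6,0.1,0.2,0,0,0],[-6.8,0.1,0.2,0,0,0],[-7.6,0.1,0.2,0,0,0],[-8.2,0.1,0.2,0,0,0],[-8.4,0.1,0.2,0,0,0],[-8.4,0.1,0.2,0,0,0]]])

```text
t: 23.23
tool_pos: [0.5667, -0.0147, 0.1807]
tool_rot: [1.917, 2.488, -0.002]
contact_force: [0.2, -0.9, 0.1]
opening: -0.0002
grip_force: 0.0
```

>>> arm_command(plan=[[[-0.15,0,0,0,0,0],[-0.3,0,0,0,0,0],[-0.4,0,0,0,0,0],[-0.5,0,0,0,0,0],[-0.5,0,0,0,0,0]]])

```text
t: 23.65
tool_pos: [0.5676, -0.0186, 0.1805]
tool_rot: [-1.916, -2.488, 0.0]
contact_force: [0.4, 1.7, -0.8]
opening: -0.0
grip_force: 1.1
```

```bash
python3 go.py .5681 -.0200 .179 14.8
```

```text
row [-0.15  0.01  0.15] [-0.001 -0.001 -0.   ] yaw_y 14.78 pos [ 0.5676 -0.0186  0.1805] t 23.65 F [ 0.4  1.7 -0.8] open -5.968186403048577e-06 n 0.049695828388139074
```

Push on in small steps until the end wall is felt.

>>> arm_command(plan=[[[-0.1,0,0,0,0,0],[-0.2,0,0,0,0,0],[-0.3,0,0,0,0,0],[-0.3,0,0,0,0,0]]])

```text
t: 23.98
tool_pos: [0.5681, -0.0197, 0.1805]
tool_rot: [-1.914, -2.483, -0.005]
contact_force: [-2.5, 11.8, 1.7]
opening: -0.0
grip_force: 6.2
```

>>> arm_command(plan=[[[-0.1,0,0,0,0,0],[-0.2,0,0,0,0,0],[-0.2,0,0,0,0,0]]])

```text
t: 24.23
tool_pos: [0.5683, -0.0203, 0.1805]
tool_rot: [-1.913, -2.481, -0.008]
contact_force: [-4.0, 18.4, 5.3]
opening: -0.0003
grip_force: 9.6
```

The wall is felt at the predicted place (18 N). Back off, rise and check.

>>> arm_command(plan=[[[1,0,0,0,0,0],[3,0,-1,0,0,0],[6,0,-5,0,0,0],[9,0,-9,0,0,0],[12,0,-13,0,0,0],[15,0,-17,0,0,0],[15,14,-19,0,0,0],[15,-14,-19,0,0,0],[15,-18,-19,0,0,0],[15,-22,-19,0,0,0],[15,-22,-19,0,0,0],[15,-22,-19,0,0,0]]])

```text
t: 25.23
tool_pos: [0.369, 0.076, 0.3645]
tool_rot: [-1.917, -2.489, 0.003]
contact_force: [-1.3, -0.3, 1.4]
opening: 0.0002
grip_force: 0.0
```

```bash
python3 - <<'E'
from h import *
o=get_obs();print(o['tool_pos'],o['contact_force'])
im,d=get_image('top');W=cloud('top',d).reshape(-1,3);s,d2=get_image('scene');V=cloud('scene',d2).reshape(-1,3)
p=np.zeros((600,800,3),np.uint8);p[:300,:390]=cv2.resize(im[150:250,270:400],(390,300),interpolation=2);p[:600,395:]=cv2.resize(s[160:260,220:290],(420,600),interpolation=2)[:,:405]
p[310:590,:390]=cv2.resize(s[250:390,330:525],(390,280),interpolation=2);cv2.imwrite('pics/c7.png',p)
yaw=np.radians(-75.2);a=np.array([np.cos(yaw),np.sin(yaw)]);b=np.array([-a[1],a[0]]);m=np.array([.5745,-.0442])
for n,w in(('top',W),('scene',V)):
    A=(w[:,:2]-m)@a;L=(w[:,:2]-m)@b
    k=(abs(L)<.008)&(w[:,2]>.012)&(w[:,2]<.03)&(A>-.05)&(A<.05);r=(abs(L)<.025)&(abs(L)>.013)&(abs(w[:,2]-.036)<.004)&(A>-.03)&(A<.05)
    print(n,'tail',np.sort(A[k])[:6].round(4),'roof front',np.sort(A[r])[:6].round(4))
E
```

```text
[0.36896905 0.0760282  0.36454952] [-1.26321184 -0.31403395  1.39480726]
top tail [-0.0118 -0.0056 -0.0051 -0.0044 -0.0038 -0.0036] roof front [-0.0005 -0.0002 -0.      0.0005  0.0008  0.0012]
scene tail [-0.0164 -0.0069 -0.0069 -0.0069 -0.0067 -0.0067] roof front [-0.0028 -0.0017 -0.0016 -0.0015 -0.001  -0.0005]
```

View pics/c7.png

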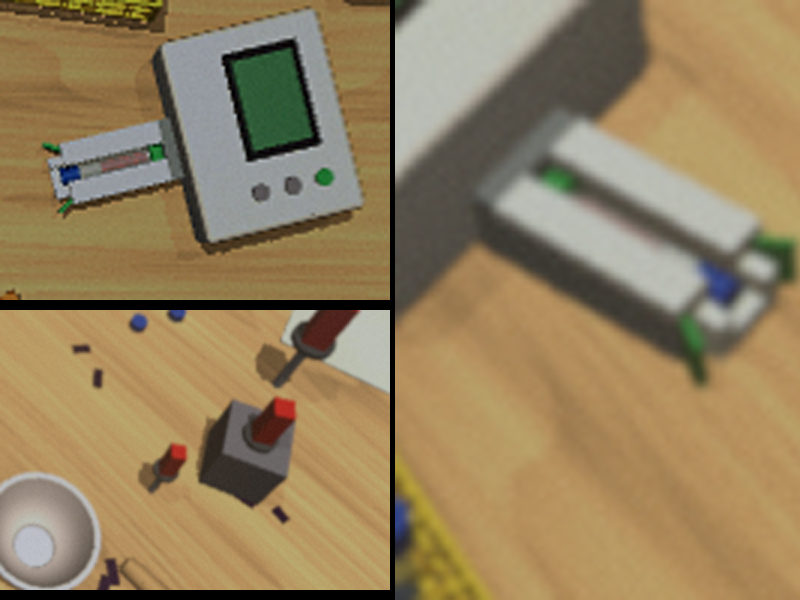

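The carrier is home: its green nose is at the slit's inner end (top crop (158,152)) and its tail is level with the cheeks. The pick stands upright in its stand at (260,430).

```bash
python3 -c "
from station import *
print(finish_job())"
```

```text
the job is handed in; nothing more can be done
None
```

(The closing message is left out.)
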